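Release the hidden safety catch and open the clay mixer's guard

ROBOT

A 6-joint arm with a two-finger parallel gripper is mounted at the origin on the work surface. World frame = base frame: x ahead of the robot, y to its left, z up, the work surface at z = 0. Lengths are in m, angles in rad, forces in N, time in s.
With the tool pointing down it reaches from about 0.3 to 0.85 m from the base axis. Payload 5.4 kg.
Tool frame: the origin (TCP) lies on the centre line of the jaws, within the pads' length; the fingertips stand 19 mm ahead of it and the grasp point (between the pads) is the TCP; x points along the fingers, z is the direction in which the jaws open and shut, and the axes are right-handed (so a half turn about x gives the same grasp; the last joint's range is limited). The gripper opens to 85 mm and grips with 20 to 120 N. Pads are 22 mm wide; open, the fingers measure 114 mm over their backs; the gripper's body (76 mm by 85 mm) begins 54 mm behind the grasp point. The pads swing forward as they close: fully open they stand 13 mm farther back than shut.
Start: joints at [0.936, 0.158, 1.597, -0, 1.386, -0.21], TCP at [0.237, 0.524, 0.25] pointing down, gripper open.
Joint ranges: [-2.91, 2.91], [-0.94, 2.29], [0.18, 2.7], [-1.29, 4.43], [0.17, 2.64], [-3, 3]. Speed limits (rad/s): [2.57, 2.57, 3.14, 3.14, 3.14, 3.14].

INTERFACE

Orientations are given as a unit quaternion [x, y, z, w].
In Python, from station import sense, optics, order gives the robot as it stands.
- The arm moves only by the tool step_arm, never from a script. Its argument "targets" is a list of rows, each a list of 2 entries, a list of its own where there are three numbers: the shift along the tool's x, y, z in cm, then the turn, a rotation vector about the tool's x, y, z in degrees. A call has 1 to 10 rows; each row shifts and turns the pose as measured when the row begins, along the tool's axes as they then stand; what a row does not reach is not made up. A row lasts 1/8 s, in which the tool goes at most 62.5 mm and 10.7 degrees, less where a joint would pass 70% of its speed; a pose out of reach is approached as far as the arm can. A call is refused whole if a number of a shift passes 6.25 or a number of a turn 10.7, either way. A call with a gripper value outside its range is refused whole. "jaw" is the opening, from 0 (shut) to 1 (fully open), set as the call begins (left out, the last holds). The fingers move at their own pace and stop on an object; the grip force is fixed at half the most. Time passes only in rows, so rows that do not move let the fingers close. It gives the time, the measured TCP pose, the force and the opening at its end, in the units of the state.
- sense(): the state, without advancing time (a new reading comes with each control period).
- optics.camera(name): name is "scene" or "top"; returns the picture (384x512x3 uint8, red, green, blue); there is no depth.
- optics.calibration(name): a dict with "K" (3x3 intrinsics, pixels), "k1" (the pictures are not rectified: a ray, as slopes to the right and down, at radius r is drawn at 1 + k1 r^2 times it, then the intrinsics apply), "position" and "attitude" of the camera in the world. Camera axes: x right, y up, looking along -z (the intrinsics and any distortion apply to the point x, -y, -z); pixel columns grow to the right and rows downward; lengths in m; the calibration is good to about 2 mm. A picture is of the moment at which its call begins. calibration takes no time and is no camera call.
- order.sign_off(): hands the job in, once; it reports no verdict.
The state is a dict: "time_s": time; "q": joint angles; "dq": joint speeds; "tau": joint torques, N m; "tool_pos": TCP position; "ee_rot": TCP orientation; "wrist_force": force on the tool from outside, world axes, zero at the start; "wrist_torque": the same for the moment, N m; "width": opening from 0.0 (shut) to 1.0 (fully open).
Only numpy, scipy, OpenCV 4.12 (cv2) and the standard library are available. Lean on these libraries where they do the work, as an engineer would, in place of code of your own. Each camera call takes 0.05 s, during which the arm holds its last target.

TASK

The clay mixer's guard stands ajar, still held by a sprung safety catch hidden under its raised yellow front edge. Reach under the edge, feel along it from its far end for the catch's red tab, push the tab aside towards the robot and hold it there while you lift the guard clear, then swing the guard up until it is fully open and leave it standing. Be gentle: never press on the machine with more than 20 newtons, do not fling the guard, and leave the clay pieces and the wooden block where they are.

Things in the scene. Friction and masses are not known exactly. Their poses are not given: they have to be found in the camera images.
- mixer: Bench clay mixer, fixed; its front faces the robot's right (-y of the world, within 0.3 rad). Grey plinth, green hopper 280 mm long (y), 200 deep (x), grey motor at its far end (to y = -195). Origin under it on the table; x from its front to its back, y along the front towards the robot, z up. Hopper front wall: outer face x = -80 mm, top z = 105. Over 20 N on any part bends it.
- guard_hinge (a point): Middle of the guard's hinge line (along y), at x = +120, z = 115 mm of the mixer. The guard is a flat green cover 300 mm long (y) with a clear window, 4 mm thick; its underside lies in a plane through this line. Axes turn with the guard: x from front edge to hinge, y towards the robot, z out of its top.
- guard_lip (a point): Middle of the guard's raised front edge, on the axis of a round yellow bar 10 mm thick, 300 mm long (y), 260 mm from the hinge line. Starts about 155 mm above the table, 57 mm in front of the hopper wall's outer face. In front of the keeper bar there is free space below it down to the table. Same axes as guard_hinge.
- guard (a joint): Guard angle (rad): 0 = ajar at rest, front tipped up 0.16 rad from level; grows as the front edge rises; the hook holds it at about 0.03 and has passed the keeper above 0.09; solid stop 1.30 = fully open, almost upright. Stiff hinge: the guard (0.5 kg) stays where it is left (low down it may sink back slowly); lifting takes about 8 N at the edge.
- under_edge (a point): Middle of the hidden space 20 mm below the guard's underside, 13 mm behind the edge bar's axis. The catch's red tab hangs here from the underside: a plate 6 mm thick (y), from 2 to 20 mm behind the bar's axis, to 38 mm below the underside. WHERE ALONG y IS NOT MEASURED: its middle is anywhere from -50 to +50 mm of this point; feel for it.
- edge_far (a point): End of the yellow edge bar that is farther from the robot. From here to the tab nothing hangs under the edge: a fingertip 10 to 30 mm under it can slide along +y (towards the robot) until it meets the tab. Pushed this way the tab yields on a spring: 2 N at first, 4.5 N after 12 mm, 6 N at its solid stop at 19 mm. Pushed the other way it is solid.
- keeper: Steel bar 8 mm thick, 290 mm long (y), in front of the hopper wall, at x = -115, z = 118 mm of the mixer; origin at its middle. The catch's hook sits under it. The hook is free from 13 mm of tab push and springs back if let go. Lifted before it is free, it binds: push first, then lift, and keep the tab pushed until the front edge is 25 mm up.
- elephant: grey clay elephant, about 115 x 50 x 85 mm high, drying behind the mixer; origin under its middle
- gourd: grey clay gourd with a stem, 72 mm across, 80 mm high, in front of the mixer; origin under its middle
- lump: dark wet clay lump 70 x 55 x 35 mm high, on the table; origin under its middle
- woodblock: pale wooden modelling block 50 x 45 x 55 mm high, on the table; origin under its middle

How it is judged:
On the way:
1. the guard is lifted clear of its safety catch (value of joint guard above 0.12 rad), for 0.1 s.
At the end, for the whole second after the job is handed in: The guard stands open and still, within 0.15 rad of its stop (joint above 1.15 rad), let go by the robot (value of joint guard above 1.15 rad and velocity of joint guard between -0.1 and 0.1 rad/s); the robot touches nothing.
It fails at once if the robot presses on the mixer, guard or catch with more than 20 N (contact force between any of the fingers, the arm and mixer above 20 N).
It fails at once if the guard is flung (turns faster than 2 rad/s) (velocity of joint guard above 2 rad/s).
It fails at once if a clay piece or the wooden block is shifted by more than 25 mm (distance of any of elephant, gourd, lump, woodblock from where it was at the start of the episode above 0.025 m).
It also fails if it takes over 54 s, if anything falls off the work surface, if the arm or the gripper's body presses on something with over 40 N, if the wrist force passes 120 N, or if a joint passes its speed limit or range.

## Working session

There is one attempt and no reset: what is moved stays moved. The work goes in short steps, Python scripts to look and compute and a tool call to move; the robot and the scene stay as the last step left them, time stands still between calls to the robot, and variables do not carry over. Pictures are saved under pics/ and viewed, and the job is handed in when it is done.

Besides the shell and the picture viewer there is one more tool, called after "Call:" as a command line: name --argument value ..., lists and objects as JSON in quotes. step_arm: Moves the arm, as the interface text tells. Its arguments: {"type":"object","properties":{"targets":{"type":"array","items":{"type":"array"}},"jaw":{"type":"number"}},"required":["targets"]}

```bash
ls; mkdir -p pics; python3 - <<'E'
from station import sense, optics, order
import cv2
s=sense();print(s)
for n in("scene","top"):
    im=optics.camera(n);cv2.imwrite(f"pics/{n}0.png",cv2.resize(im[:,:,::-1],(800,600)));cv2.imwrite(f"pics/{n}0raw.png",im[:,:,::-1]);print(optics.calibration(n))
E
```

```text
pics
{'time_s': 0.0, 'q': array([ 9.35894814e-01,  1.59053261e-01,  1.59820406e+00,  1.40887980e-05,
        1.38619514e+00, -2.10084322e-01]), 'dq': array([ 2.41760401e-04,  5.02939202e-04, -7.63648495e-04,  7.03375145e-05,
        4.46310604e-04, -1.52607575e-03]), 'tau': array([ 9.87381100e-04, -3.96017647e+01, -3.31423652e+01, -2.64818073e-04,
        8.81863525e-03, -4.44990656e-05]), 'tool_pos': array([0.23666235, 0.5234343 , 0.2493286 ]), 'ee_rot': array([-0.38358341,  0.59478717,  0.38312572,  0.59355427]), 'wrist_force': array([0.25440184, 1.14037858, 0.01494882]), 'wrist_torque': array([ 0.0120844 ,  0.03711961, -0.00856971]), 'width': 1.002100510143106}
{'K': array([[348.19747171,   0.        , 250.3353807 ],
       [  0.        , 348.19747171, 191.5381019 ],
       [  0.        ,   0.        ,   1.        ]]), 'k1': 0.03394499943168724, 'position': array([ 0.98806654, -0.71805138,  0.73257572]), 'attitude': array([0.43786688, 0.10631917, 0.22529656, 0.86383464])}
{'K': array([[409.87839538,   0.        , 261.07520036],
       [  0.        , 409.87839538, 191.49429619],
       [  0.        ,   0.        ,   1.        ]]), 'k1': -0.03981165519333206, 'position': array([ 0.51158309, -0.00902815,  1.38494947]), 'attitude': array([ 0.03131476, -0.02930389, -0.6994504 ,  0.71339317])}
```

View pics/scene0.png

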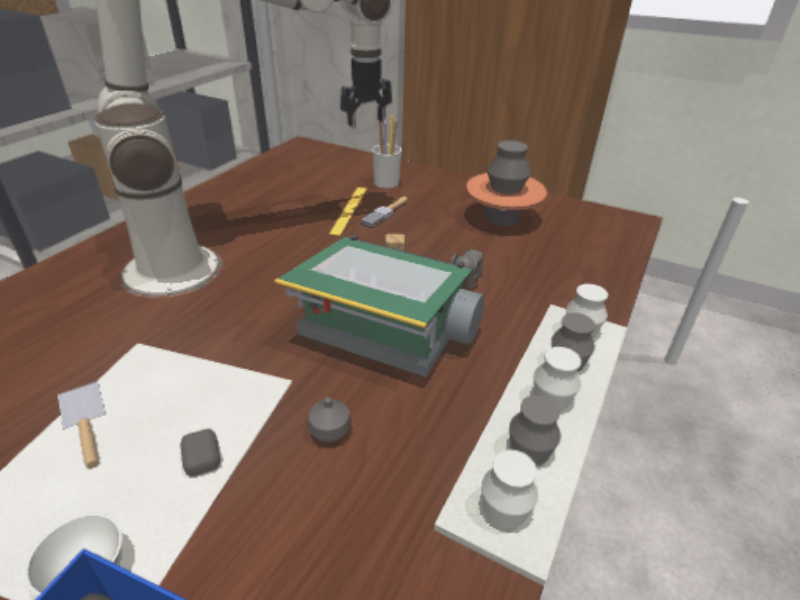

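View pics/top0.png

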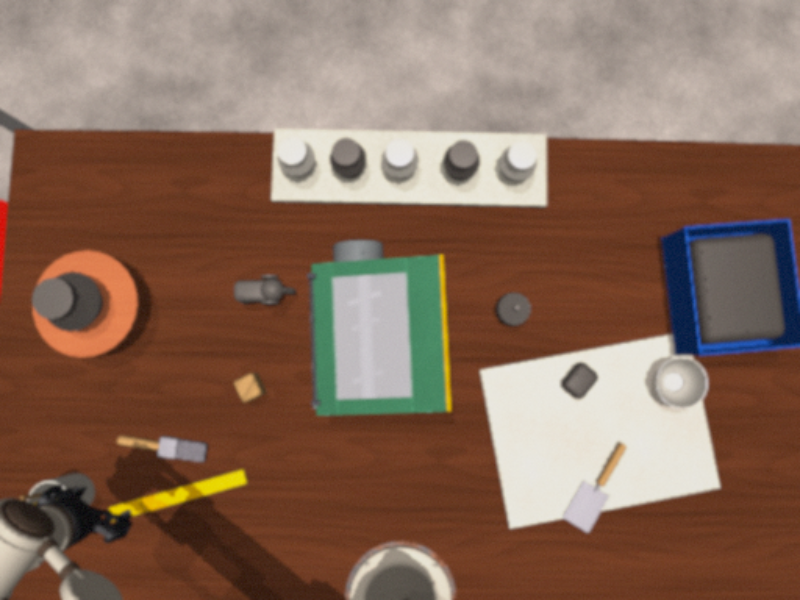

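```bash
cat > h.py <<'E'
import numpy as np, cv2
from scipy.spatial.transform import Rotation as R
from station import sense, optics, order
C={n:optics.calibration(n) for n in("scene","top")}
def proj(n,P):
    c=C[n];p=(np.atleast_2d(P)-c["position"])@R.from_quat(c["attitude"]).as_matrix()
    s=np.c_[p[:,0]/-p[:,2],-p[:,1]/-p[:,2]];r2=(s**2).sum(1,keepdims=True)
    s=s*(1+c["k1"]*r2);K=c["K"];return np.c_[K[0,0]*s[:,0]+K[0,2],K[1,1]*s[:,1]+K[1,2]]
def onplane(n,uv,z):
    c=C[n];K=c["K"];d=np.array([(uv[0]-K[0,2])/K[0,0],(uv[1]-K[1,2])/K[1,1]]);s=d.copy()
    for _ in range(20): s=d/(1+c["k1"]*(s@s))
    v=R.from_quat(c["attitude"]).as_matrix()@np.array([s[0],-s[1],-1]);t=(z-c["position"][2])/v[2];return c["position"]+t*v
E
python3 - <<'E'
from h import *
for n in("scene","top"):
    im=cv2.imread(f"pics/{n}0raw.png")
    hsv=cv2.cvtColor(im,cv2.COLOR_BGR2HSV)
    m=cv2.inRange(hsv,(20,140,120),(35,255,255))
    k,l,st,_=cv2.connectedComponentsWithStats(m)
    for i in range(1,k):
        if st[i,4]>40:
            ys,xs=np.where(l==i);print(n,st[i]);
            a=ys if n=="top" else xs
            for e in(a.min(),a.max()):
                s=a==e; print('  end',xs[s].mean(),ys[s].mean())
im=cv2.imread("pics/scene0raw.png")[145:240,170:320];cv2.imwrite("pics/z1.png",cv2.resize(im,(790,500),interpolation=cv2.INTER_CUBIC))
im=cv2.imread("pics/top0raw.png")[150:275,185:300];cv2.imwrite("pics/z2.png",cv2.resize(im,(550,598),interpolation=cv2.INTER_CUBIC))
E
```

```text
scene [211 120  24  31 213]
  end 211.0 149.0
  end 234.0 121.0
scene [176 178  97  32 287]
  end 176.0 179.5
  end 272.0 207.0
top [281 162   8 102 349]
  end 281.5 162.0
  end 287.0 263.0
top [ 69 300  90  31 908]
  end 153.5 300.0
  end 85.5 330.0
```

View pics/z1.png

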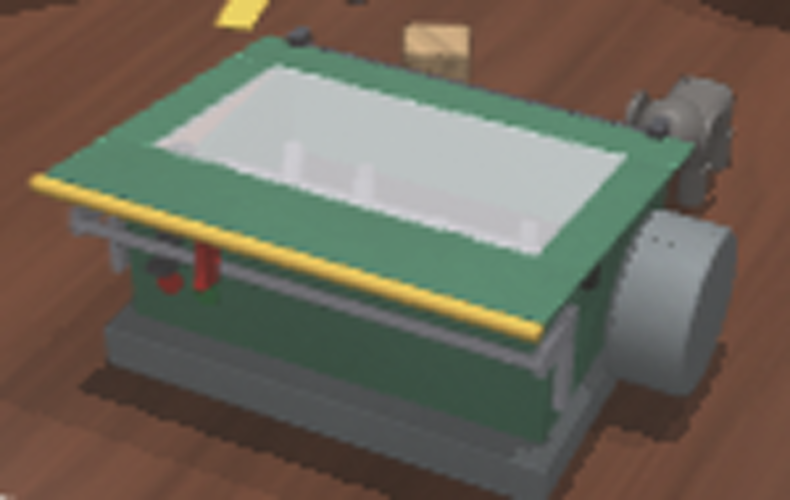

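View pics/z2.png

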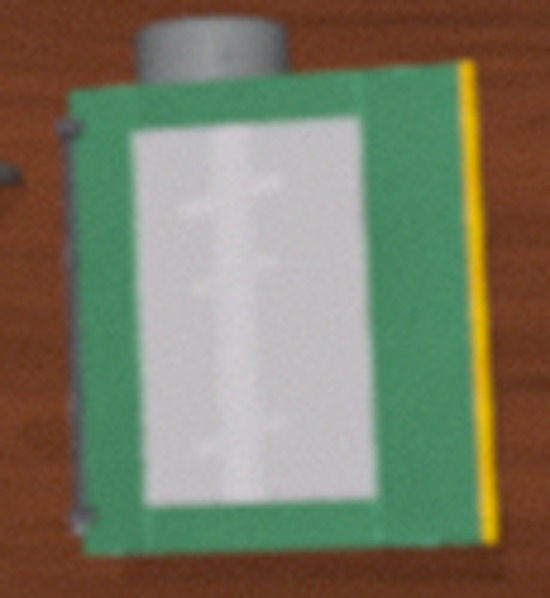

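```bash
cat >> h.py <<'E'
# mixer frame -> world
def T(pose,P):
    x,y,a=pose; ex=np.array([np.cos(a),np.sin(a),0]);ey=np.array([-np.sin(a),np.cos(a),0])
    P=np.atleast_2d(P);return np.array([x,y,0])+P[:,:1]*ex+P[:,1:2]*ey+P[:,2:]*[0,0,1]
def M(pose,W):
    x,y,a=pose; d=np.atleast_2d(W)-[x,y,0]; return np.c_[d[:,0]*np.cos(a)+d[:,1]*np.sin(a),-d[:,0]*np.sin(a)+d[:,1]*np.cos(a),d[:,2]]
E
python3 - <<'E'
from h import *
from scipy.optimize import least_squares
lf=[-.137,-.15,.155];ln=[-.137,.15,.155]
hf=[.12,-.15,.118];hn=[.12,.15,.118]
z2=lambda u,v:(185+u*115/550,150+v*125/598)
z1=lambda u,v:(170+u*150/790,145+v*95/500)
obs=[("top",lf,z2(466,62)),("top",ln,z2(490,544)),("top",hf,z2(70,92)),("top",hn,z2(85,552)),
("scene",ln,z1(35,182)),("scene",lf,z1(541,331)),("scene",hf,z1(692,148)),("scene",hn,z1(270,40))]
def f(p): return np.concatenate([proj(n,T(p,P))[0]-np.array(o) for n,P,o in obs])
r=least_squares(f,[.5,.1,1.57]);print(r.x,r.fun.reshape(-1,2).round(1))
pose=r.x; np.save("pose.npy",pose)
print("lip far,near",T(pose,[lf,ln]))
# tab: search y for pixel; tab front face bottom
o=np.array(z1(207,268));o2=np.array(z1(205,288))
for y in np.arange(-.05,.15,.01):
    print(round(y,2),(proj("scene",T(pose,[[-.125,y,.135],[-.125,y,.116]]))-[o,o2]).round(1).tolist())
for nm,px in(("gourd",(514,310)),("lump",(580,380)),("wood",(247,388)),("eleph",(265,291))):
    print(nm,onplane("top",(px[0]*.64,px[1]*.64),.04))
print(T(pose,[[-.115,-.145,.118],[-.115,.145,.118]]))
E
```

```text
[0.54603315 0.05982088 1.63413905] [[-0.   0.3]
 [-0.2 -0.5]
 [-0.1 -0.5]
 [-0.1  0.4]
 [ 0.   0.5]
 [-0.4  1. ]
 [ 0.6 -0.7]
 [-0.8 -1.1]]
lip far,near [[ 0.70440448 -0.06740931  0.155     ]
 [ 0.40500612 -0.08639942  0.155     ]]
-0.05 [[30.9, 6.0], [31.3, 7.6]]
-0.04 [[27.7, 5.1], [28.1, 6.6]]
-0.03 [[24.5, 4.1], [25.0, 5.6]]
-0.02 [[21.3, 3.1], [21.8, 4.6]]
-0.01 [[18.2, 2.2], [18.7, 3.6]]
0.0 [[15.1, 1.2], [15.6, 2.7]]
0.01 [[11.9, 0.3], [12.6, 1.7]]
0.02 [[8.9, -0.7], [9.5, 0.8]]
0.03 [[5.8, -1.6], [6.5, -0.2]]
0.04 [[2.7, -2.6], [3.5, -1.1]]
0.05 [[-0.3, -3.5], [0.5, -2.0]]
0.06 [[-3.3, -4.4], [-2.5, -2.9]]
0.07 [[-6.3, -5.3], [-5.5, -3.9]]
0.08 [[-9.2, -6.2], [-8.4, -4.8]]
0.09 [[-12.2, -7.1], [-11.3, -5.7]]
0.1 [[-15.1, -8.0], [-14.2, -6.6]]
0.11 [[-18.0, -8.9], [-17.1, -7.5]]
0.12 [[-20.9, -9.8], [-20.0, -8.4]]
0.13 [[-23.8, -10.6], [-22.8, -9.2]]
0.14 [[-26.7, -11.5], [-25.6, -10.1]]
gourd [ 0.60874079 -0.22788619  0.04      ]
lump [ 0.46467581 -0.36720942  0.04      ]
wood [0.43425241 0.32866897 0.04      ]
eleph [0.63864453 0.29857732 0.04      ]
[[ 0.6980219  -0.04576993  0.118     ]
 [ 0.40860349 -0.06412704  0.118     ]]
```

```bash
python3 - <<'E'
from h import *
s=sense();print(R.from_quat(s["ee_rot"]).as_matrix().round(3),s["time_s"])
E
```

```text
[[-0.001 -0.911  0.412]
 [-0.001  0.412  0.911]
 [-1.     0.    -0.002]] 0.1
```

Call:
step_arm --targets '[[[-1.5, -3.4, -2.8], [0, 0, 0]], [[-1.5, -3.6, -3], [0, 0, 0]], [[-1.5, -3.6, -3], [0, 0, 0]], [[-1.5, -3.6, -3], [0, 0, 0]], [[-1, -3.6, -3], [0, 0, 0]], [[-1, -3.6, -3], [0, 0, 0]], [[-1, -3.6, -3], [0, 0, 0]], [[0, -3.6, -3], [5, 0, 0]], [[0, -3.6, -3], [5, 5, 0]], [[0, -3, -2.5], [5, 5, 5]]]' --jaw 0

```text
time_s: 1.35
tool_pos: [0.429, 0.0956, 0.3421]
ee_rot: [-0.304, 0.708, 0.293, 0.566]
wrist_force: [0.4, 0.0, -0.6]
width: 0.005
```

```bash
cat > log.py <<'E'
from h import *
import json,os
s=sense();L=json.load(open("log.json")) if os.path.exists("log.json") else []
L.append(dict(q=list(s["q"]),p=list(s["tool_pos"]),r=list(s["ee_rot"])));json.dump(L,open("log.json","w"))
print(s["time_s"],s["q"].round(3),s["tool_pos"].round(4),s["wrist_force"].round(2),s["width"]);print(R.from_quat(s["ee_rot"]).as_matrix().round(3))
E
python3 log.py
```

```text
1.35 [ 0.009 -0.098  1.691 -0.099  1.725 -0.875] [0.429  0.0956 0.3421] [ 0.42  0.04 -0.59] 0.005166348536925856
[[-0.175 -0.762  0.623]
 [-0.099  0.643  0.759]
 [-0.98   0.071 -0.188]]
```

```bash
cat > kin.py <<'E'
from h import *
import json
from scipy.optimize import least_squares
Rz=lambda a:R.from_euler('z',a).as_matrix()
Ry=lambda a:R.from_euler('y',a).as_matrix()
def fk(q,k):
    h,a1,b,L1,e,L2,L3,phi=k
    A=Rz(q[0]);p=A@[a1,b,h];A=A@Ry(q[1]);p=p+A@[0,0,L1];A=A@Ry(q[2]);p=p+A@[e,0,L2]
    A=A@Rz(q[3])@Ry(q[4]);p=p+A@[0,0,L3];A=A@Rz(q[5]+phi)
    # tool x = A z
    return p,np.c_[A[:,2],A[:,0],A[:,1]]
def data():
    L=json.load(open("log.json"))
    L=[dict(q=[ 9.35894814e-01,  1.59053261e-01,  1.59820406e+00,  1.40887980e-05,1.38619514e+00, -2.10084322e-01],p=[0.23666235, 0.5234343 , 0.2493286 ],r=[-0.38358341,  0.59478717,  0.38312572,  0.59355427])]+L
    return L
def fit():
    L=data()
    def f(k):
        o=[]
        for d in L:
            p,A=fk(d["q"],k);o+=[p-d["p"],.3*(A-R.from_quat(d["r"]).as_matrix()).ravel()]
        o.append(1e-4*(k-[.3,0,.12,.4,0,.4,.2,0]))
        return np.concatenate(o)
    best=min((least_squares(f,[.3,0,.12,.4,0,.4,.2,x]) for x in(0,1.57,3.14,-1.57)),key=lambda r:r.cost)
    return best
if __name__=="__main__":
    r=fit();print(r.cost,r.x.round(4))
    for d in data():
        p,A=fk(d["q"],r.x);print((p-d["p"]).round(4),np.abs(A-R.from_quat(d["r"]).as_matrix()).max().round(4))
E
python3 kin.py
```

```text
1.2450663941666569e-08 [ 2.8710e-01 -3.0000e-04  1.1990e-01  3.6630e-01  1.7600e-02  5.1690e-01
  2.8640e-01  1.5708e+00]
[ 0. -0.  0.] 0.0
[-0.  0. -0.] 0.0
```

```bash
cat >> kin.py <<'E'
lo=np.array([-2.91,-.94,.18,-1.29,.17,-3]);hi=np.array([2.91,2.29,2.7,4.43,2.64,3])
def ik(p,A,k,q0s):
    best=None
    for q0 in q0s:
        f=lambda q:np.r_[fk(q,k)[0]-p,.3*(fk(q,k)[1]-A).ravel()]
        r=least_squares(f,np.clip(q0,lo+.01,hi-.01),bounds=(lo,hi))
        if best is None or r.cost<best.cost:best=r
    return best.x,np.sqrt(2*best.cost)
def toolR(yaw,pitch,roll):  # x dir at yaw, pitched up by pitch; roll 0: tool y down? y=z_x_x
    x=np.array([np.cos(yaw)*np.cos(pitch),np.sin(yaw)*np.cos(pitch),np.sin(pitch)])
    z=np.cross(x,[0,0,1.]);z/=np.linalg.norm(z);y=np.cross(z,x)
    return np.c_[x,y,z]@R.from_euler('x',roll).as_matrix()
E
python3 - <<'E'
from kin import *
k=fit().x;pose=np.load("pose.npy")
rng=np.random.default_rng(0)
q0s=[rng.uniform(lo,hi) for _ in range(12)]+[[-.3,.6,1.8,1.57,1.5,0]]
for roll in(0,np.pi/2,np.pi,-np.pi/2):
  for pitch in(0,-.15):
   for pm in([-.141,-.15,.135],[-.141,0,.135],[-.141,.06,.135],[-.05,.05,.3],[.06,.05,.37]):
    p=T(pose,pm)[0];q,c=ik(p,toolR(pose[2],pitch,roll),k,q0s);print(round(roll,1),pitch,pm,q.round(2),c.round(4))
E
```

```text
0 0 [-0.141, -0.15, 0.135] [-0.61  1.27  0.79  1.21  2.15 -0.6 ] 0.0
0 0 [-0.141, 0, 0.135] [-0.75  0.96  1.35  0.95  2.13 -0.92] 0.0
0 0 [-0.141, 0.06, 0.135] [-0.82  0.87  1.52  0.85  2.13 -1.03] 0.0
0 0 [-0.05, 0.05, 0.3] [-0.7   0.47  1.72  1.06  2.17 -0.78] 0.0
0 0 [0.06, 0.05, 0.37] [-0.55  0.24  1.86  1.24  2.09 -0.61] 0.0
0 -0.15 [-0.141, -0.15, 0.135] [-0.61  1.19  0.84  1.09  2.08 -0.64] 0.0
0 -0.15 [-0.141, 0, 0.135] [-0.74  0.88  1.39  0.88  2.04 -0.93] 0.0
0 -0.15 [-0.141, 0.06, 0.135] [-0.81  0.78  1.55  0.79  2.03 -1.03] 0.0
0 -0.15 [-0.05, 0.05, 0.3] [-0.7   0.39  1.72  0.98  2.1  -0.77] 0.0
0 -0.15 [0.06, 0.05, 0.37] [-0.54  0.17  1.84  1.14  2.03 -0.59] 0.0
1.6 0 [-0.141, -0.15, 0.135] [-0.61  1.27  0.79  1.21  2.15  0.97] 0.0
1.6 0 [-0.141, 0, 0.135] [-0.75  0.96  1.35  0.95  2.13  0.65] 0.0
1.6 0 [-0.141, 0.06, 0.135] [-0.82  0.87  1.52  0.85  2.13  0.54] 0.0
1.6 0 [-0.05, 0.05, 0.3] [-0.7   0.47  1.72  1.06  2.17  0.79] 0.0
1.6 0 [0.06, 0.05, 0.37] [-0.55  0.24  1.86  1.24  2.09  0.96] 0.0
1.6 -0.15 [-0.141, -0.15, 0.135] [-0.61  1.19  0.84  1.09  2.08  0.93] 0.0
[... 1005 characters left out ...]
1, -0.15, 0.135] [-0.61  1.27  0.79  1.21  2.15 -2.17] 0.0
-1.6 0 [-0.141, 0, 0.135] [-0.75  0.96  1.35  0.95  2.13 -2.5 ] 0.0
-1.6 0 [-0.141, 0.06, 0.135] [-0.82  0.87  1.52  0.85  2.13 -2.6 ] 0.0
-1.6 0 [-0.05, 0.05, 0.3] [-0.7   0.47  1.72  1.06  2.17 -2.35] 0.0
-1.6 0 [0.06, 0.05, 0.37] [-0.55  0.24  1.86  1.24  2.09 -2.18] 0.0
-1.6 -0.15 [-0.141, -0.15, 0.135] [-0.61  1.19  0.84  1.09  2.08 -2.21] 0.0
-1.6 -0.15 [-0.141, 0, 0.135] [-0.74  0.88  1.39  0.88  2.04 -2.5 ] 0.0
-1.6 -0.15 [-0.141, 0.06, 0.135] [-0.81  0.78  1.55  0.79  2.03 -2.6 ] 0.0
-1.6 -0.15 [-0.05, 0.05, 0.3] [-0.7   0.39  1.72  0.98  2.1  -2.34] 0.0
-1.6 -0.15 [0.06, 0.05, 0.37] [-0.54  0.17  1.84  1.14  2.03 -2.16] 0.0
```

```bash
cat >> kin.py <<'E'
def rows(p,A,N):
    s=sense();p0=s["tool_pos"];R0=R.from_quat(s["ee_rot"]);rv=(R0.inv()*R.from_matrix(A)).as_rotvec()
    dr=np.degrees(rv/N);print("turn/row",dr.round(1),"dist",np.linalg.norm(p-p0).round(4))
    Rc=R0;d=(p-p0)/N*100
    for i in range(N):
        print((Rc.inv().apply(d)).round(2).tolist(),dr.round(1).tolist());Rc=Rc*R.from_rotvec(rv/N)
E
python3 - <<'E'
from kin import *
pose=np.load("pose.npy")
print(T(pose,[-.27,-.09,.22]))
rows(T(pose,[-.27,-.09,.22])[0],toolR(pose[2],-.1,0),12)
E
```

```text
[[ 0.65294376 -0.2039406   0.22      ]]
turn/row [ 2.4 -3.6  6.6] dist 0.3934
[0.92, -3.1, -0.54] [2.4, -3.6, 6.6]
[0.52, -3.21, -0.45] [2.4, -3.6, 6.6]
[0.12, -3.26, -0.34] [2.4, -3.6, 6.6]
[-0.27, -3.26, -0.2] [2.4, -3.6, 6.6]
[-0.65, -3.21, -0.03] [2.4, -3.6, 6.6]
[-1.02, -3.11, 0.16] [2.4, -3.6, 6.6]
[-1.35, -2.97, 0.36] [2.4, -3.6, 6.6]
[-1.65, -2.77, 0.58] [2.4, -3.6, 6.6]
[-1.92, -2.54, 0.8] [2.4, -3.6, 6.6]
[-2.14, -2.26, 1.03] [2.4, -3.6, 6.6]
[-2.31, -1.96, 1.26] [2.4, -3.6, 6.6]
[-2.43, -1.62, 1.49] [2.4, -3.6, 6.6]
```

Call:
step_arm --targets '[[[0.9, -3.1, -0.5], [2.4, -3.6, 6.6]], [[0.5, -3.2, -0.4], [2.4, -3.6, 6.6]], [[0.1, -3.3, -0.3], [2.4, -3.6, 6.6]], [[-0.3, -3.3, -0.2], [2.4, -3.6, 6.6]], [[-0.6, -3.2, 0], [2.4, -3.6, 6.6]], [[-1, -3.1, 0.2], [2.4, -3.6, 6.6]], [[-1.4, -3, 0.4], [2.4, -3.6, 6.6]], [[-1.6, -2.8, 0.6], [2.4, -3.6, 6.6]], [[-1.9, -2.5, 0.8], [2.4, -3.6, 6.6]], [[-2.1, -2.3, 1], [2.4, -3.6, 6.6]]]'

```text
time_s: 2.6
tool_pos: [0.6216, -0.1618, 0.2309]
ee_rot: [0.356, 0.591, 0.481, 0.541]
wrist_force: [1.3, -0.7, 0.3]
width: -0.001
```

```bash
python3 log.py; python3 kin.py; python3 - <<'E'
from kin import *
pose=np.load("pose.npy")
rows(T(pose,[-.25,-.09,.20])[0],toolR(pose[2],-.1,0),4)
E
```

```text
2.6 [-0.725  0.932  0.966  0.854  2.227 -0.778] [ 0.6216 -0.1618  0.2309] [ 1.34 -0.7   0.27] -0.0013170821373230236
[[-0.161 -0.101  0.982]
 [ 0.941  0.284  0.184]
 [-0.297  0.954  0.049]]
1.2457718887525772e-08 [0.2981 0.     0.1199 0.3857 0.0478 0.5191 0.2864 1.5708]
[0. 0. 0.] 0.0
[-0.  0. -0.] 0.0
[-0. -0.  0.] 0.0
turn/row [ 1.  -1.6  2.8] dist 0.0485
[-0.41, -0.97, 0.6] [1.0, -1.6, 2.8]
[-0.44, -0.94, 0.63] [1.0, -1.6, 2.8]
[-0.47, -0.9, 0.66] [1.0, -1.6, 2.8]
[-0.5, -0.87, 0.69] [1.0, -1.6, 2.8]
```

Call:
step_arm --targets '[[[-0.8, -1, 0.6], [1, -1.6, 2.8]], [[-1, -1, 0.6], [1, -1.6, 2.8]], [[-1, -0.9, 0.7], [1, -1.6, 2.8]], [[-1, -0.9, 0.7], [1, -1.6, 2.8]], [[-0.5, -2, 0], [0, 0, 0]]]'

```text
time_s: 3.22
tool_pos: [0.6542, -0.2137, 0.175]
ee_rot: [0.465, 0.536, 0.489, 0.507]
wrist_force: [-0.0, -0.8, -0.0]
width: -0.0
```

```bash
python3 log.py; python3 - <<'E'
from kin import *
pose=np.load("pose.npy")
print(M(pose,sense()["tool_pos"]))
rows(T(pose,[-.25,-.09,.132])[0],toolR(pose[2],-.1,0),3)
im=optics.camera("scene");cv2.imwrite("pics/s1.png",cv2.resize(im[:,:,::-1],(800,600)))
im=optics.camera("top");cv2.imwrite("pics/t1.png",cv2.resize(im[:,:,::-1],(800,600)))
E
```

```text
3.225 [-0.784  1.207  0.738  1.082  2.286 -0.593] [ 0.6542 -0.2137  0.175 ] [-0.03 -0.75 -0.05] -2.786609542559879e-05
[[-0.053  0.003  0.999]
 [ 0.995  0.089  0.053]
 [-0.089  0.996 -0.007]]
[[-0.27982339 -0.09060227  0.17499749]]
turn/row [-0.2  0.2 -0.2] dist 0.0523
[1.12, -1.34, -0.02] [-0.2, 0.2, -0.2]
[1.12, -1.34, -0.02] [-0.2, 0.2, -0.2]
[1.13, -1.33, -0.02] [-0.2, 0.2, -0.2]
```

View pics/s1.png

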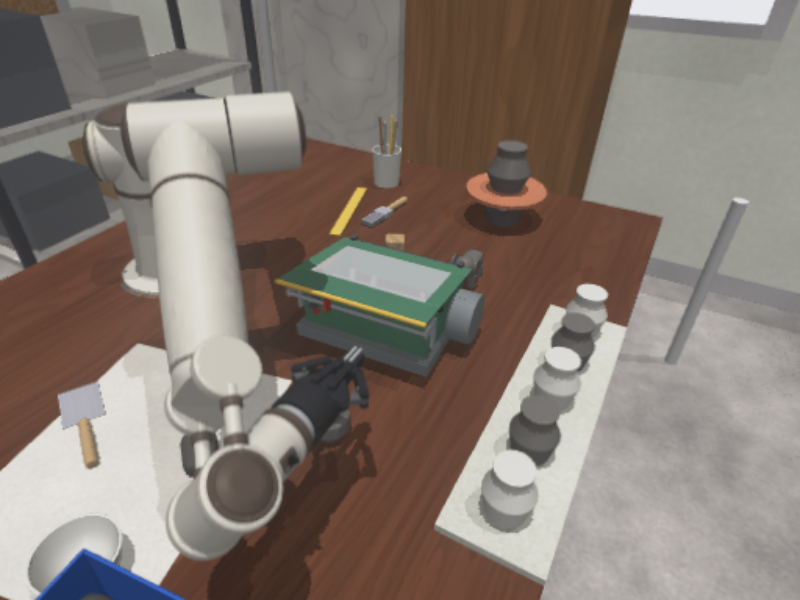

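View pics/t1.png

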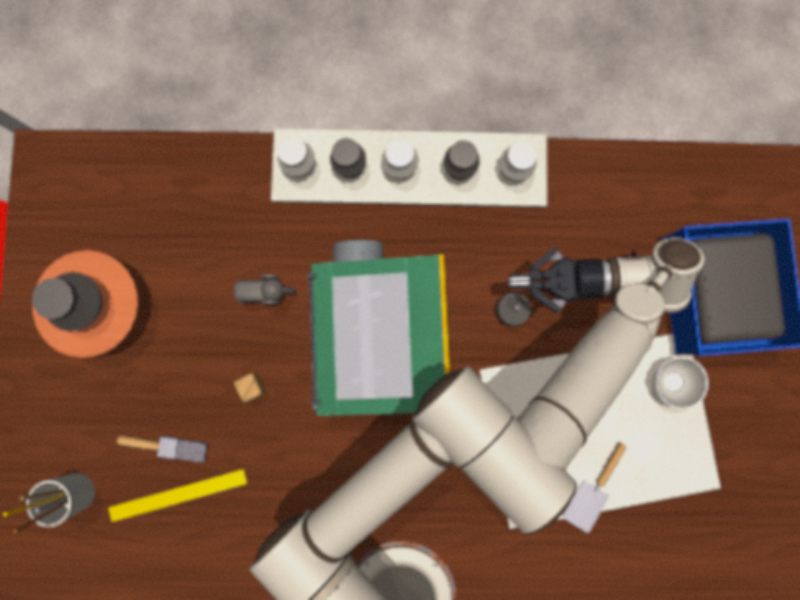

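Call:
step_arm --targets '[[[2.6, 0, 0], [0, 0, 0]], [[2.4, -0.9, 0], [0, 0, 0]], [[1.6, -1.4, 0], [0, 0, 0]], [[1, -1.4, 0], [0, 0, 0]], [[0, 0, 0], [0, 0, 0]]]'

```text
time_s: 3.95
tool_pos: [0.6492, -0.1383, 0.1286]
ee_rot: [0.466, 0.537, 0.489, 0.506]
wrist_force: [-0.6, 0.9, -0.5]
width: -0.001
```

```bash
python3 log.py; python3 - <<'E'
from kin import *
pose=np.load("pose.npy")
print(M(pose,sense()["tool_pos"]))
rows(T(pose,[-.143,-.09,.132])[0],toolR(pose[2],-.1,0),3)
im=optics.camera("scene")[:,:,::-1]
cv2.imwrite("pics/s2.png",cv2.resize(im[140:290,150:350],(800,600),interpolation=cv2.INTER_CUBIC))
E
```

```text
3.95 [-0.72   1.154  0.94   1.035  2.164 -0.716] [ 0.6492 -0.1383  0.1286] [-0.58  0.95 -0.47] -0.0011695946550845015
[[-0.053  0.006  0.999]
 [ 0.995  0.088  0.053]
 [-0.088  0.996 -0.01 ]]
[[-0.20420795 -0.09038551  0.12863378]]
turn/row [-0.2  0.2 -0.2] dist 0.0613
[2.02, 0.29, -0.04] [-0.2, 0.2, -0.2]
[2.02, 0.3, -0.03] [-0.2, 0.2, -0.2]
[2.02, 0.31, -0.02] [-0.2, 0.2, -0.2]
```

View pics/s2.png

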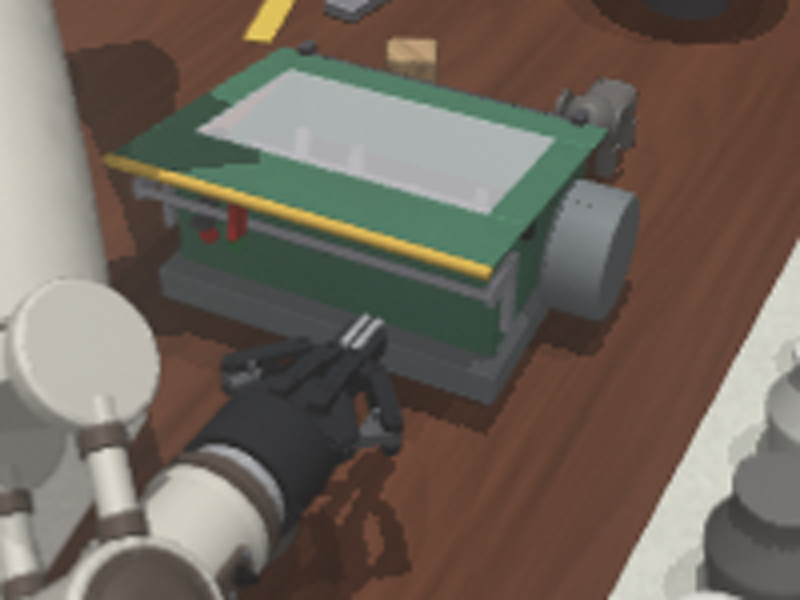

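Call:
step_arm --targets '[[[2, 0.2, 0], [0, 0, 0]], [[2, 0.2, 0], [0, 0, 0]], [[1.2, 0.2, 0], [0, 0, 0]], [[0.8, 0.1, 0], [0, 0, 0]]]'

```text
time_s: 4.5
tool_pos: [0.6478, -0.0814, 0.1333]
ee_rot: [0.465, 0.535, 0.488, 0.51]
wrist_force: [-0.6, 0.1, 0.5]
width: -0.001
```

```bash
cat > st.py <<'E'
from kin import *
s=sense();pose=np.load("pose.npy");A=R.from_quat(s["ee_rot"]).as_matrix()
print(s["time_s"],"M mm",(M(pose,s["tool_pos"])*1000).round(1),"tip",(M(pose,s["tool_pos"]+.019*A[:,0])*1000).round(1))
f=s["wrist_force"];c,n=np.cos(pose[2]),np.sin(pose[2]);print("F mixer axes",round(f[0]*c+f[1]*n,2),round(-f[0]*n+f[1]*c,2),round(f[2],2),"trq",s["wrist_torque"].round(2))
E
python3 st.py
```

```text
4.5 M mm [[-147.4  -92.6  133.3]] tip [[-128.5  -92.9  131.6]]
F mixer axes 0.16 0.59 0.48 trq [-0.5  -0.04 -0.03]
```

Call:
step_arm --targets '[[[0.5, 0, 0], [0, 0, 0]], [[0, 0, -1], [0, 0, 0]], [[0, 0, -1], [0, 0, 0]], [[0, 0, -1], [0, 0, 0]], [[0, 0, -1], [0, 0, 0]], [[0, 0, -1], [0, 0, 0]]]'

```text
time_s: 5.25
tool_pos: [0.5943, -0.0802, 0.1333]
ee_rot: [0.464, 0.534, 0.488, 0.511]
wrist_force: [-0.1, 0.1, -0.1]
width: -0.002
```

```bash
python3 st.py
```

```text
5.25 M mm [[-142.8  -39.3  133.3]] tip [[-123.9  -39.6  131.5]]
F mixer axes 0.07 0.11 -0.08 trq [-0.5  -0.08  0.  ]
```

Call:
step_arm --targets '[[[0, 0, -0.8], [0, 0, 0]], [[0, 0, -0.8], [0, 0, 0]], [[0, 0, -0.8], [0, 0, 0]], [[0, 0, -0.8], [0, 0, 0]], [[0, 0, -0.5], [0, 0, 0]], [[0, 0, 0], [0, 0, 0]]]'

```text
time_s: 6.0
tool_pos: [0.5544, -0.0822, 0.1336]
ee_rot: [0.465, 0.534, 0.488, 0.511]
wrist_force: [0.3, 0.3, 0.2]
width: -0.003
```

```bash
python3 st.py
```

```text
6.0 M mm [[-142.3    0.7  133.6]] tip [[-123.4    0.4  131.8]]
F mixer axes 0.24 -0.32 0.16 trq [-0.49 -0.02  0.01]
```

Call:
step_arm --targets '[[[0, 0, -0.5], [0, 0, 0]], [[0, 0, -0.5], [0, 0, 0]], [[0, 0, -0.5], [0, 0, 0]], [[0, 0, 0], [0, 0, 0]]]'

```text
time_s: 6.5
tool_pos: [0.5386, -0.0829, 0.1336]
ee_rot: [0.465, 0.534, 0.488, 0.511]
wrist_force: [-0.1, 0.4, -0.2]
width: 0.005
```

```bash
python3 st.py
```

```text
6.5 M mm [[-142.    16.5  133.6]] tip [[-123.    16.2  131.8]]
F mixer axes 0.4 0.07 -0.2 trq [-0.46 -0.08  0.03]
```

Call:
step_arm --targets '[[[0, 0, -0.5], [0, 0, 0]], [[-0.1, 0, -0.5], [0, 0, 0]], [[0, 0, -0.1], [0, 0, 0]]]'

```text
time_s: 6.88
tool_pos: [0.5269, -0.0845, 0.1337]
ee_rot: [0.464, 0.534, 0.488, 0.511]
wrist_force: [-0.2, -0.1, 0.0]
width: -0.003
```

```bash
python3 st.py
```

```text
6.875 M mm [[-142.8   28.2  133.7]] tip [[-123.9   27.9  131.9]]
F mixer axes -0.13 0.23 0.05 trq [-0.47 -0.07 -0.  ]
```

Call:
step_arm --targets '[[[0, 0, -0.5], [0, 0, 0]], [[0, 0, -0.3], [0, 0, 0]], [[0, 0, -0.1], [0, 0, 0]]]'

```text
time_s: 7.25
tool_pos: [0.5182, -0.0851, 0.1339]
ee_rot: [0.464, 0.533, 0.487, 0.512]
wrist_force: [2.6, 0.5, 0.8]
width: 0.0
```

```bash
python3 st.py;python3 - <<'E'
from h import *
im=optics.camera("scene")[:,:,::-1]
cv2.imwrite("pics/s3.png",cv2.resize(im[160:260,150:284],(800,597),interpolation=cv2.INTER_CUBIC))
E
```

```text
7.25 M mm [[-142.9   37.   133.9]] tip [[-124.    36.6  132.2]]
F mixer axes 0.32 -2.67 0.75 trq [-0.47 -0.04 -0.41]
```

View pics/s3.png

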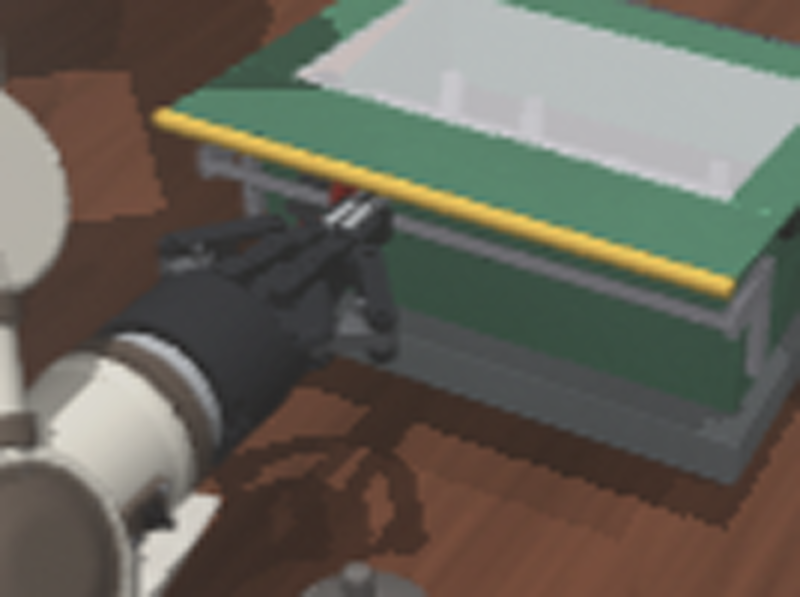

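Call:
step_arm --targets '[[[0, 0, -0.5], [0, 0, 0]], [[0, 0, -0.5], [0, 0, 0]], [[0, 0, -0.4], [0, 0, 0]]]'

```text
time_s: 7.68
tool_pos: [0.5041, -0.0855, 0.1339]
ee_rot: [0.464, 0.533, 0.487, 0.513]
wrist_force: [4.8, 0.8, -0.8]
width: -0.003
```

```bash
python3 st.py
```

```text
7.675 M mm [[-142.3   51.   133.9]] tip [[-123.4   50.6  132.1]]
F mixer axes 0.46 -4.83 -0.76 trq [-0.53 -0.11 -0.85]
```

Call:
step_arm --targets '[[[0, 0, -0.2], [0, 0, 0]], [[0, 0.3, -0.1], [0, 0, 0]]]'

```text
time_s: 7.92
tool_pos: [0.5011, -0.0856, 0.1364]
ee_rot: [0.464, 0.533, 0.487, 0.514]
wrist_force: [5.0, -0.4, -3.0]
width: -0.0
```

```bash
python3 st.py
```

```text
7.925 M mm [[-142.3   54.   136.4]] tip [[-123.4   53.6  134.6]]
F mixer axes -0.7 -4.98 -3.03 trq [-1.02 -0.21 -0.77]
```

Call:
step_arm --targets '[[[0, 0.1, -0.2], [0, 0, 0]], [[0, 0.3, -0.1], [0, 0, 0]]]'

```text
time_s: 8.18
tool_pos: [0.4984, -0.0859, 0.1403]
ee_rot: [0.464, 0.533, 0.486, 0.515]
wrist_force: [5.0, -1.3, -3.8]
width: 0.001
```

```bash
python3 st.py
```

```text
8.175 M mm [[-142.4   56.7  140.3]] tip [[-123.5   56.3  138.4]]
F mixer axes -1.61 -4.89 -3.83 trq [-1.02 -0.19 -0.78]
```

Call:
step_arm --targets '[[[0, 0.3, -0.2], [0, 0, 0]], [[0, 0.3, -0.1], [0, 0, 0]]]'

```text
time_s: 8.43
tool_pos: [0.4975, -0.0857, 0.1441]
ee_rot: [0.463, 0.533, 0.482, 0.519]
wrist_force: [10.8, 2.4, -7.9]
width: 0.0
```

```bash
python3 st.py
```

```text
8.425 M mm [[-142.1   57.7  144.1]] tip [[-123.2   57.1  142.1]]
F mixer axes 1.72 -10.93 -7.86 trq [-1.81 -0.28 -1.66]
```

Call:
step_arm --targets '[[[0, 0.3, 0.05], [0, 0, 0]], [[0, 0.3, 0], [0, 0, 0]]]'

```text
time_s: 8.68
tool_pos: [0.4976, -0.0851, 0.1482]
ee_rot: [0.462, 0.535, 0.48, 0.519]
wrist_force: [4.6, -1.4, -8.5]
width: -0.001
```

```bash
python3 st.py
```

```text
8.675 M mm [[-141.5   57.5  148.2]] tip [[-122.7   57.   146.1]]
F mixer axes -1.74 -4.53 -8.51 trq [-1.84 -0.19 -0.65]
```

Call:
step_arm --targets '[[[0, 0.4, -0.05], [0, 0, 0]], [[0, 0.4, -0.05], [0, 0, 0]], [[0, 0.4, -0.05], [0, 0, 0]]]'

```text
time_s: 9.05
tool_pos: [0.4974, -0.0837, 0.159]
ee_rot: [0.462, 0.535, 0.478, 0.522]
wrist_force: [6.5, -0.0, -9.4]
width: -0.002
```

```bash
python3 st.py
```

```text
9.05 M mm [[-140.1   57.6  159. ]] tip [[-121.3   57.   156.7]]
F mixer axes -0.43 -6.53 -9.39 trq [-1.91 -0.24 -1.07]
```

Call:
step_arm --targets '[[[0, 0.5, -0.05], [0, 0, 0]], [[0, 0.5, -0.05], [0, 0, 0]], [[0, 0.5, -0.05], [0, 0, 0]], [[0, 0.5, 0], [0, 0, 0]]]'

```text
time_s: 9.55
tool_pos: [0.4971, -0.0804, 0.177]
ee_rot: [0.462, 0.535, 0.475, 0.524]
wrist_force: [5.2, 0.7, -8.7]
width: 0.002
```

```bash
python3 st.py
```

```text
9.55 M mm [[-136.8   57.7  177. ]] tip [[-118.    57.   174.7]]
F mixer axes 0.34 -5.28 -8.75 trq [-1.94 -0.15 -0.68]
```

```bash
cat > arc.py <<'E'
from kin import *
import sys
s=sense();pose=np.load("pose.npy");A=R.from_quat(s["ee_rot"]).as_matrix();c,n=np.cos(pose[2]),np.sin(pose[2])
Am=np.array([[c,n,0],[-n,c,0],[0,0,1]])@A  # tool axes in mixer frame
C=M(pose,s["tool_pos"]+.019*A[:,0]+.011*A[:,1])[0]
phi=np.arctan2(C[2]-.115,.12-C[0]);rho=np.hypot(C[2]-.115,.12-C[0])
print("phi",phi.round(3),"theta",(phi-.16).round(3),"rho",rho.round(4),"y",C[1].round(4))
st=float(sys.argv[1]);N=int(sys.argv[2]);dy=float(sys.argv[3]) if len(sys.argv)>3 else 0
prev=C
for i in range(1,N+1):
    a=phi+st*i;r=rho+(.245-rho)*i/N
    t=np.array([.12-r*np.cos(a),C[1]+dy*i,.115+r*np.sin(a)]);print((Am.T@(t-prev)*100).round(2).tolist());prev=t
E
python3 arc.py .05 5 -.005
```

```text
phi 0.29 theta 0.13 rho 0.247 y 0.057
[0.29, 1.21, 0.49]
[0.35, 1.19, 0.48]
[0.41, 1.17, 0.48]
[0.47, 1.14, 0.48]
[0.52, 1.12, 0.48]
```

Call:
step_arm --targets '[[[0.2, 0.8, 0.2], [0, 0, 0]], [[0.3, 1, 0.5], [0, 0, 0]], [[0.4, 1.2, 0.5], [0, 0, 0]], [[0.5, 1.1, 0.5], [0, 0, 0]], [[0.5, 1.1, 0.5], [0, 0, 0]]]'

```text
time_s: 10.18
tool_pos: [0.5131, -0.0567, 0.2279]
ee_rot: [0.462, 0.54, 0.475, 0.519]
wrist_force: [-2.2, -4.5, -7.1]
width: 0.004
```

```bash
python3 st.py; python3 arc.py .055 6
```

```text
10.175 M mm [[-114.2   40.2  227.9]] tip [[-95.3  39.7 225.6]]
F mixer axes -4.39 2.49 -7.08 trq [-1.66 -0.13  0.45]
phi 0.516 theta 0.356 rho 0.2461 y 0.0395
[0.57, 1.23, -0.03]
[0.64, 1.19, -0.03]
[0.7, 1.15, -0.04]
[0.76, 1.11, -0.04]
[0.82, 1.07, -0.04]
[0.88, 1.02, -0.04]
```

Call:
step_arm --targets '[[[0.6, 1.2, 0], [0, 0, 0]], [[0.6, 1.2, 0], [0, 0, 0]], [[0.7, 1.2, 0], [0, 0, 0]], [[0.8, 1.1, 0], [0, 0, 0]], [[0.8, 1.1, 0], [0, 0, 0]], [[0.9, 1, 0], [0, 0, 0]]]'

```text
time_s: 10.92
tool_pos: [0.5101, -0.0049, 0.2938]
ee_rot: [0.462, 0.542, 0.474, 0.518]
wrist_force: [2.7, -6.3, -5.1]
width: -0.004
```

```bash
python3 st.py; python3 arc.py .055 6
```

```text
10.925 M mm [[-62.3  40.  293.8]] tip [[-43.5  39.5 291.5]]
F mixer axes -6.41 -2.25 -5.08 trq [-1.47 -0.11 -0.27]
phi 0.857 theta 0.697 rho 0.2478 y 0.0393
[0.97, 0.95, -0.04]
[1.02, 0.9, -0.04]
[1.07, 0.84, -0.04]
[1.11, 0.78, -0.04]
[1.15, 0.71, -0.04]
[1.18, 0.65, -0.04]
```

Call:
step_arm --targets '[[[1, 0.9, 0], [0, 0, 0]], [[1, 0.9, 0], [0, 0, 0]], [[1.1, 0.8, 0], [0, 0, 0]], [[1.1, 0.8, 0], [0, 0, 0]], [[1.1, 0.7, 0], [0, 0, 0]], [[1.2, 0.6, 0], [0, 0, 0]]]'

```text
time_s: 11.68
tool_pos: [0.5058, 0.0661, 0.3395]
ee_rot: [0.461, 0.541, 0.477, 0.517]
wrist_force: [3.6, -6.4, -2.5]
width: 0.0
```

```bash
python3 st.py; python3 arc.py .04 6
```

```text
11.675 M mm [[  8.9  39.8 339.5]] tip [[ 27.7  39.4 337.2]]
F mixer axes -6.58 -3.19 -2.55 trq [-1.15 -0.13 -0.48]
phi 1.199 theta 1.039 rho 0.2502 y 0.0392
[0.93, 0.38, -0.03]
[0.94, 0.34, -0.03]
[0.95, 0.3, -0.03]
[0.96, 0.26, -0.02]
[0.96, 0.22, -0.02]
[0.97, 0.18, -0.02]
```

Call:
step_arm --targets '[[[0.9, 0.4, 0], [0, 0, 0]], [[0.9, 0.3, 0], [0, 0, 0]], [[0.9, 0.3, 0], [0, 0, 0]], [[0.9, 0.2, 0], [0, 0, 0]]]'

```text
time_s: 12.18
tool_pos: [0.5034, 0.1041, 0.3524]
ee_rot: [0.46, 0.539, 0.48, 0.517]
wrist_force: [4.4, -4.9, -1.7]
width: -0.001
```

```bash
python3 st.py; python3 arc.py .02 3
```

```text
12.175 M mm [[ 46.9  39.8 352.4]] tip [[ 65.7  39.4 350.2]]
F mixer axes -5.15 -4.12 -1.69 trq [-0.89 -0.08 -0.55]
phi 1.359 theta 1.199 rho 0.2518 y 0.0393
[0.55, -0.06, -0.01]
[0.54, -0.07, -0.01]
[0.54, -0.08, -0.01]
```

Small steps toward the stop, watching force.

Call:
step_arm --targets '[[[0.5, 0.1, 0], [0, 0, 0]], [[0.4, 0.1, 0], [0, 0, 0]], [[0.3, 0, 0.1], [0, 0, 0]]]'

```text
time_s: 12.55
tool_pos: [0.5028, 0.1169, 0.3563]
ee_rot: [0.46, 0.538, 0.482, 0.517]
wrist_force: [1.8, -4.9, -1.6]
width: 0.001
```

```bash
python3 st.py; python3 arc.py .02 3;python3 - <<'E'
from h import *
im=optics.camera("scene")[:,:,::-1]
cv2.imwrite("pics/s4.png",cv2.resize(im,(800,600),interpolation=cv2.INTER_CUBIC))
E
```

```text
12.55 M mm [[ 59.7  39.5 356.3]] tip [[ 78.5  39.1 354.1]]
F mixer axes -4.95 -1.45 -1.62 trq [-0.75 -0.11 -0.24]
phi 1.411 theta 1.251 rho 0.2533 y 0.0391
[0.56, -0.14, -0.01]
[0.55, -0.15, -0.01]
[0.54, -0.16, -0.01]
```

View pics/s4.png

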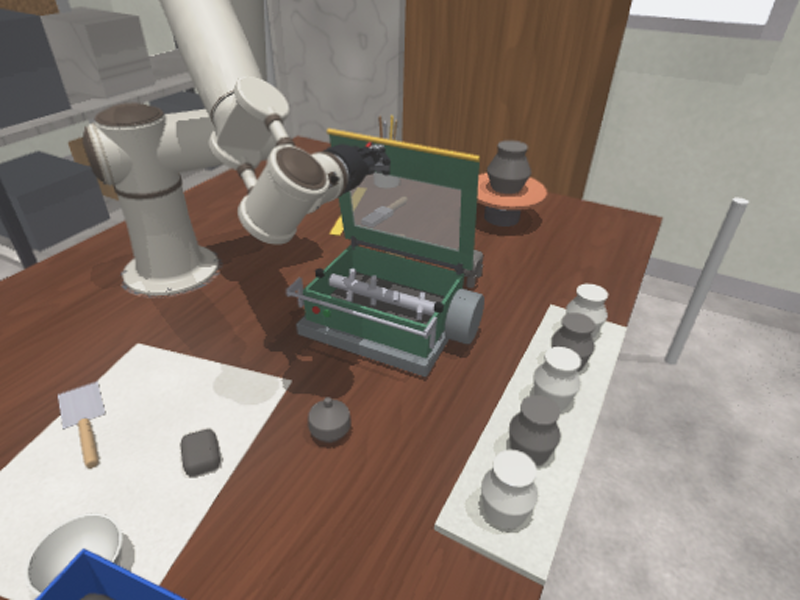

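Call:
step_arm --targets '[[[0.4, -0.1, 0], [0, 0, 0]], [[-0.3, -0.2, 0], [0, 0, 0]], [[-0.8, -0.3, 0], [0, 0, 0]], [[-1.5, -0.2, 0], [0, 0, 0]], [[-3, -0.3, 0], [0, 0, 0]], [[-3, -0.3, 0], [0, 0, 0]], [[-3, -0.3, 0], [0, 0, 0]], [[-1, -0.1, 0], [0, 0, 0]], [[0, 0, 0], [0, 0, 0]]]'

```text
time_s: 13.72
tool_pos: [0.5035, -0.0059, 0.3587]
ee_rot: [0.458, 0.537, 0.492, 0.509]
wrist_force: [0.1, 0.0, -0.2]
width: -0.0
```

```bash
python3 st.py; python3 - <<'E'
from h import *
for n in("scene","top"):
    im=optics.camera(n)[:,:,::-1]
    cv2.imwrite(f"pics/{n}5raw.png",im);cv2.imwrite(f"pics/{n}5.png",cv2.resize(im,(800,600),interpolation=cv2.INTER_CUBIC))
pose=np.load("pose.npy")
for th in(1.1,1.15,1.2,1.25,1.3):
    P=T(pose,[[.12-.26*np.cos(th+.16),y,.115+.26*np.sin(th+.16)] for y in(-.15,.15)])
    print(th,(proj("scene",P)/.64).round(1).tolist(),(proj("top",P)/.64).round(1).tolist())
E
```

```text
13.725 M mm [[-62.9  46.6 358.7]] tip [[-44.   46.6 356.9]]
F mixer axes 0.01 -0.15 -0.2 trq [-0.46 -0.05 -0.02]
1.1 [[471.9, 171.0], [318.6, 141.3]] [[338.0, 240.1], [344.6, 427.8]]
1.15 [[474.4, 166.3], [321.9, 137.3]] [[330.0, 240.0], [336.4, 428.4]]
1.2 [[477.0, 162.0], [325.3, 133.6]] [[321.9, 240.0], [328.1, 429.0]]
1.25 [[479.4, 158.0], [328.7, 130.3]] [[313.8, 240.1], [319.8, 429.5]]
1.3 [[481.8, 154.5], [332.0, 127.3]] [[305.6, 240.3], [311.4, 430.0]]
```

View pics/scene5.png

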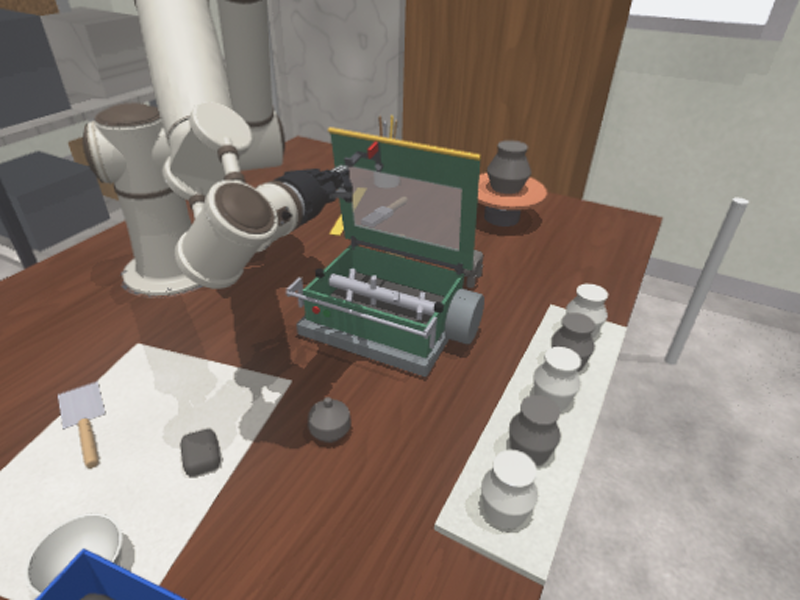

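View pics/top5.png

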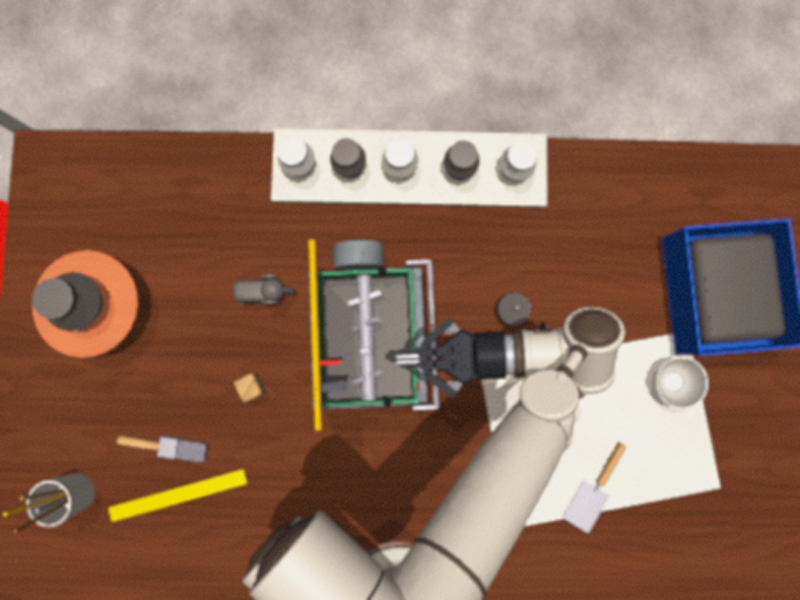

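```bash
python3 -c "
from station import sense,order
print(sense()['dq'].round(4),sense()['wrist_force']);print(order.sign_off())"
```

```text
[ 0.0066 -0.0051  0.0037 -0.0007 -0.0057 -0.0022] [-0.45689652 -0.27549026  0.72606285]
the job is handed in; nothing more can be done
None
```

The guard is open and standing on its own. I handed the job in at about 13.8 s.

**What I did:** I reached under the yellow edge with the shut fingers, near its far end, and slid towards the robot. The fingers met the red tab at mixer y ≈ 35–40 mm. I pushed the tab across to its solid stop and held it there while I lifted the guard clear. I then followed the guard's arc up and backed the arm away.

**Last checks:**
- **Guard angle:** the edge bar in the top picture puts it at about 1.26 rad, and the last contact position before a final small push gave 1.25. The requirement is above 1.15 rad.
- **Robot clear:** the fingers are more than 10 cm from the guard. The wrist force shows only noise, under 1 N.
- **Pieces:** the gourd, elephant and wooden block sit where they were in the top picture. The lump is hidden there by the arm, but is unmoved in the scene picture.
- **Force:** the highest reading was about 13.6 N, when the tab met its stop during the lift. I read force only at the end of each move, so brief peaks in between were not seen.

One mismatch: tab force against travel put first contact anywhere from 34 to 40 mm. I settled it by pushing until the stop was plain.

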